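# Shut the bottle pen and drop its latch bar

## Task

Shut the bottle pen: lift the latch bar by its ball knob out of the hold-back catch, swing the gate shut with the bar raised, ease the bar over the lip of the shutting catch into the rubber buffer, lower it fully down behind the lip and let go. The shutting catch is adjustable and was reset by hand, so find the buffer by feel, and never press the bar on either catch harder than about 12 N. Leave the glassware in the pen standing.

Things in the scene. Friction and masses are not known exactly. Their poses are not given: they have to be found in the camera images.
- pen: bottle pen: plywood board 405 x 325 x 12 mm on 18 mm battens, low timber fence on three sides, gate on the side towards the robot; fixed. Origin on the gate's upright hinge axis, at the board's underside, 18 mm above the table; x points into the pen, away from the robot, y along the shut gate from latch post to hinge post, z up.
- gate (a joint): gate angle (rad): 0 shut, along the pen's -y; grows as the free end swings out to the pen's -x; range -0.095 to 1.3. Starts at about 1.22, in the hold-back catch. With the bar home it ends between -0.07 and 0.07, as the shutting catch is set. Stiff hinge (0.06 N m): the gate stays where it is left. Timber, 18 mm thick, reaches 190 mm from the hinge; top edge 130 mm above the pen's origin.
- gate_frame (a point): same point as the pen's origin, on the hinge axis, turning with the gate: same axes as the pen when shut, turned by minus the gate angle about z. All gate offsets are given in it: x across the gate into the pen, -y along the gate to its free end.
- bar (a joint): lift angle of the latch bar on the gate (rad): 0 level, fully down on its own stop; grows as the free end lifts, at most 0.2; falls back by its weight (220 g). Flat steel bar on the gate's robot side, 10 mm thick, 14 mm high, middle 105 mm above the pen's origin when level, reaching 238 mm from the hinge; crosses each catch 218 mm from the hinge.
- bar_pivot (a point): pivot of the latch bar, at x -22, y -34, z 105 mm in the gate's frame; its axis runs across the gate (gate's x).
- knob (a point): centre of the black ball knob, 24 mm across, on a 9 mm stem on the latch bar: grip it from above. In the gate's frame x -22, y -165, z 180 mm with the bar level: 131 mm out from the pivot, 75 mm above it. As the bar lifts it turns about the pivot: up and towards the hinge. Nothing but its stem within 25 mm; all else there is 45 mm or more below its centre.
- hold_back: steel hold-back catch on a short post in front of the pen: a U, 14 mm clear, of two round-topped lips that stand 14 mm up the sides of the level bar; lift the bar 0.08 rad or more to clear them. Origin on the post's top (86 mm above the pen's origin) under the bar's middle; x across the U, y along the bar.
- catch: fixed base plate of the shutting catch on the latch post; origin on the post's top (86 mm above the pen's origin), under the bar's middle when the gate is at exactly 0; axes as the pen's. The catch itself (lip, slot, buffer) is clamped on it by slotted screws anywhere within 14 mm to either side along the pen's x: that setting is NOT in these readings. Pressed by more than 12 N it may shift.
- post_top (a point): same point as the catch's origin. On the catch, from the robot's side: a lip 10 mm thick, 14 mm up the level bar's side (lift 0.08 rad or more to pass); an 8.5 mm slot; a round rubber buffer 58 mm tall that meets the bar at any lift. The 10 mm bar must push the buffer in 1.5 mm or more, better 2, to go down, and is then held without rattle. The buffer yields 1 mm per 5 N on the bar.
- cork_jar: corked glass jar of shells, 54 mm in diameter, 99 mm tall, standing in the pen; origin under its centre. Leave it standing.
- clear_bottle: clear glass bottle 50 mm in diameter, 180 mm tall, standing in the pen; origin under its centre. Leave it standing.
- conical_flask: conical flask 67 mm in diameter, 108 mm tall, standing in the pen; origin under its centre. Leave it standing.
Things that resemble listed ones, but are neither listed nor needed, are in the scene too. Leave any red look-alike of the conical_flask alone.

How it is judged:
On the way, in this order (a step that is already met when the one before it is completed fails the run):
1. the bar is lifted clear of the hold-back catch (value of joint bar above 0.075 rad and value of joint gate above 0.9 rad), for 0.1 s.
2. the gate is swung to the shutting catch with the bar raised over the lip (value of joint bar above 0.06 rad and value of joint gate below 0.1 rad), for 0.1 s.
At the end, for the whole second after the job is handed in: The bar lies fully down (within 0.02 rad of level) behind the lip of the shutting catch, held between lip and rubber buffer (the buffer presses on it with more than 3 N), the gate shut (below 0.08 rad) and at rest, and the three glass vessels stand upright (within 0.15 rad) (value of joint bar below 0.02 rad and contact force between bar and buffer_c0 above 3 N and value of joint gate below 0.08 rad and velocity of joint gate between -0.05 and 0.05 rad/s and angle between each of cork_jar, clear_bottle, conical_flask's own z axis and vertical below 0.15 rad); the robot touches nothing.
It fails at once if the bar presses on the buffer or the lip of the shutting catch with more than 15 N (contact force between bar and buffer_c0 above 15 N or contact force between bar and catch_slide_c1 above 15 N or contact force between bar and catch_slide_c2 above 15 N or contact force between bar and catch_slide_c3 above 15 N).
It fails at once if the bar is dragged against the hold-back catch with more than 15 N (contact force between bar and hold_back above 15 N).
It fails at once if a glass vessel in the pen is tipped (angle between any of cork_jar, clear_bottle, conical_flask's own z axis and vertical above 0.3 rad).
It also fails if it takes over 61 s, if anything falls off the work surface, if the arm or the gripper's body presses on something with over 40 N, if the wrist force passes 120 N, or if a joint passes its speed limit or range.

## Robot

A 7-joint arm with a two-finger parallel gripper is mounted at the origin on a cart in front of the work surface, level with it; the furniture and walls round the work are solid. World frame = base frame: x ahead of the robot, y to its left, z up, the work surface at z = 0. Lengths are in m, angles in rad, forces in N, time in s.
With the tool pointing down it reaches from about 0.425 to 0.875 m from the base axis. Payload 4.7 kg.
Tool frame: the origin (TCP) lies between the finger pads; the fingertips stand 25 mm ahead of it and the grasp point (between the pads) lies 6 mm ahead of it; z points along the fingers, y is the line along which they close (so a half turn about z gives the same grasp; the last joint's range is limited). The gripper opens to 85 mm and grips with 20 to 120 N. Pads are 22 mm wide; open, the fingers measure 114 mm over their backs; the gripper's body (76 mm by 85 mm) begins 54 mm behind the grasp point. The pads swing forward as they close: fully open they stand 13 mm farther back than shut.
Start: joints at [1.311, 0.321, -0.07, 1.45, 0.023, 1.371, -0.057], TCP at [0.176, -0.626, 0.256] pointing down, gripper open.
Joint ranges: [-2.86, 2.86], [-0.3, 2.09], [-1.38, 1.24], [0.06, 2.45], [-1.56, 4.7], [0.09, 2.05], [-2.69, 2.69]. Speed limits (rad/s): [2.57, 2.57, 3.14, 3.14, 3.14, 3.14, 3.14].

## Interface

Orientations are given as a unit quaternion [w, x, y, z].
In Python, from plant import readout, viewer, job gives the robot as it stands.
- The arm moves only by the shell command python3 -m handwheel 'ROWS' [FORCE]. ROWS is a JSON object whose one key "targets" holds a list that holds one entry, the list of rows, each a list of 7 numbers: the turn, a rotation vector about the tool's x, y, z in units of 5 degrees (1.0 is 5 degrees), then the shift along the tool's x, y, z in units of 25 mm (1.0 is 25 mm), then the finger opening in mm, from 0 to 85.4. A call has 1 to 10 rows; each row is the pose to reach, as a shift and turn from the pose commanded when the call began, along the tool's axes at that moment; what a row does not reach only later rows make up. A row lasts 1/12 s, in which the tool goes at most 41.7 mm and 7.16 degrees, less where a joint would pass 70% of its speed; a pose out of reach is approached as far as the arm can. A call with a gripper value outside its range is refused whole. The fingers move at their own pace and stop on an object; FORCE is the grip in N (left out, the last holds). Time passes only in rows, so rows that repeat a pose let the fingers close. It gives the time, the measured TCP pose, the force, the opening and the grip force at its end, in the units of the state.
- readout.observe(): the state, without advancing time (a new reading comes with each control period).
- viewer.snapshot(name): name is "scene" or "top" or "wrist"; returns the picture (420x560x3 uint8, red, green, blue); there is no depth.
- viewer.calibration(name): a dict with "fx", "fy", "cx", "cy" (pixels), "cam_to_world" (4x4, takes a point from camera to world coordinates). Camera axes: x right, y down, z forward; pixel columns grow to the right and rows downward; lengths in m; the calibration is good to about 2 mm. The wrist camera is an equidistant fisheye: a pixel r from the principal point sees the ray r / f radians off the axis. A picture is of the moment at which its call begins: read the wrist's pose just before it. calibration takes no time and is no camera call; for the wrist camera it gives the pose at the moment of the call.
- job.job_done(): hands the job in; it is judged then, once.
The state is a dict: "time_s": time; "qpos": joint angles; "qvel": joint speeds; "effort": joint torques, N m; "position": TCP position; "ee_rot": TCP orientation; "wrist_force": force on the tool from outside, world axes, zero at the start; "wrist_torque": the same for the moment, N m; "opening": opening from 0.0 (shut) to 1.0 (fully open); "grip_force": force on a finger pad.
Only numpy, scipy, OpenCV 4.12 (cv2) and the standard library are available. Lean on these libraries where they do the work, as an engineer would, in place of code of your own. Each camera call takes 0.05 s, during which the arm holds its last target. There are 200 camera calls.

## Working session

There is one attempt and no reset: what is moved stays moved. The work goes in short steps, Python scripts to look and compute and a shell command to move; the robot and the scene stay as the last step left them, time stands still between calls to the robot, and variables do not carry over. Pictures are saved under pics/ and viewed, at most 10 in all, crops included, and the job is handed in when it is done.

```bash
ls; mkdir -p pics; python3 - <<'E'
from plant import readout,viewer
import cv2,json
o=readout.observe();print(o)
for n in("scene","top"):
    im=viewer.snapshot(n);cv2.imwrite(f"pics/{n}0.png",im[:,:,::-1]);c=viewer.calibration(n);print(n,c)
E
```

```text
pics
{'time_s': 0.0, 'qpos': array([ 1.31110056,  0.3218311 , -0.07007486,  1.4516852 ,  0.02257869,
        1.37079639, -0.05690052]), 'qvel': array([ 9.91225244e-04, -6.66204248e-05, -1.53093523e-04, -1.25427889e-04,
        6.14857833e-05, -1.42059099e-03, -1.55756117e-03]), 'effort': array([-4.47564162e-05, -4.93576670e+01, -3.82050164e-01, -3.14332938e+01,
        1.30471500e-02,  1.13855390e-02,  2.05456166e-05]), 'position': array([ 0.17557397, -0.6253246 ,  0.25521299]), 'ee_rot': array([-9.51281832e-04,  9.90642511e-01,  1.36478868e-01, -1.72023856e-04]), 'wrist_force': array([-0.37635607,  1.12365498,  0.23603046]), 'wrist_torque': array([0.00504683, 0.00622321, 0.00391302]), 'grip_force': 0.0, 'opening': 1.0001049865563338}
scene {'fx': 529.3330485162711, 'fy': 529.3330485162711, 'cx': 275.68485568860535, 'cy': 201.38485461942577, 'cam_to_world': array([[ 0.06653756, -0.85581516,  0.51298457,  0.0126262 ],
       [-0.99772538, -0.06263624,  0.02491532, -0.07525489],
       [ 0.01080852, -0.51347552, -0.85803617,  1.12084634],
       [ 0.        ,  0.        ,  0.        ,  1.        ]])}
top {'fx': 494.04796428643573, 'fy': 494.04796428643573, 'cx': 282.43403446760993, 'cy': 204.79795382350827, 'cam_to_world': array([[-3.00195963e-03, -9.90235601e-01,  1.39371602e-01,
         4.74515328e-01],
       [-9.99892102e-01,  9.68230115e-04, -1.46576474e-02,
        -6.36419740e-02],
       [ 1.43795805e-02, -1.39400565e-01, -9.90131663e-01,
         1.20563279e+00],
       [ 0.00000000e+00,  0.00000000e+00,  0.00000000e+00,
         1.00000000e+00]])}
```

View pics/scene0.png

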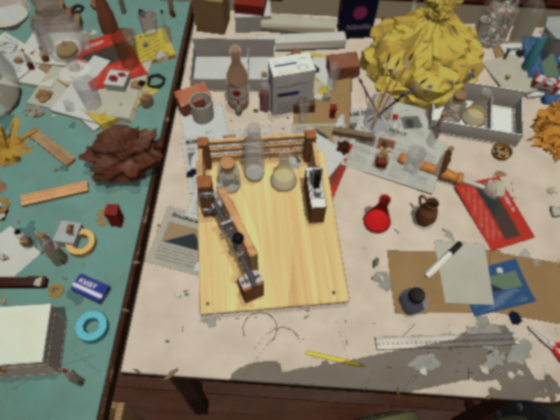

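View pics/top0.png

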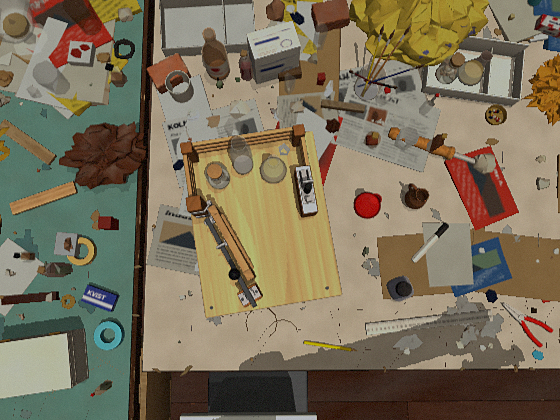

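The pictures show the pen, with the hinge post at top-image (195,203), the open gate running to the hold-back at (248,295), the black knob at about (235,272) and the shutting catch at (307,190). I'll confirm these in an enlarged crop.

```bash
python3 - <<'E'
import cv2,numpy as np
a=cv2.imread("pics/top0.png")[115:325,170:350];b=cv2.imread("pics/scene0.png")[125:315,180:355]
a=cv2.resize(a,None,fx=2.8,fy=2.8,interpolation=2)[:588];b=cv2.resize(b,None,fx=1.68,fy=1.68,interpolation=2)
o=np.zeros((600,800,3),np.uint8);o[:a.shape[0],:a.shape[1]]=a;o[:b.shape[0],504:504+b.shape[1]]=b[:, :296]
cv2.imwrite("pics/c0.png",o)
E
```

```text
(no output)
```

View pics/c0.png

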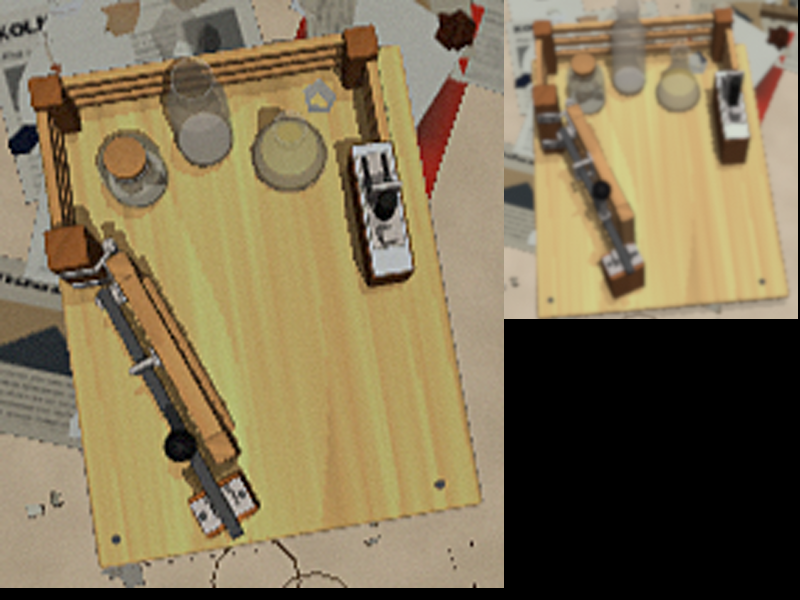

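```bash
cat > h.py <<'E'
import numpy as np,cv2
from plant import readout,viewer
def ray(n,u,v):
    c=viewer.calibration(n);T=c["cam_to_world"]
    d=T[:3,:3]@np.array([(u-c["cx"])/c["fx"],(v-c["cy"])/c["fy"],1]);return T[:3,3],d/np.linalg.norm(d)
def onz(n,u,v,z):
    o,d=ray(n,u,v);return o+d*(z-o[2])/d[2]
def tri(a,b):
    A=np.zeros((3,3));y=np.zeros(3)
    for o,d in(a,b):
        P=np.eye(3)-np.outer(d,d);A+=P;y+=P@o
    x=np.linalg.solve(A,y);return x,[np.linalg.norm((np.eye(3)-np.outer(d,d))@(x-o)) for o,d in(a,b)]
E
cat > m.py <<'E'
from h import *
np.set_printoptions(precision=4,suppress=True)
def knob(n,u,v,th=45,w=8):
    im=cv2.imread(f"pics/{n}0.png").max(2)
    m=np.zeros_like(im);m[v-w:v+w+1,u-w:u+w+1]=(im[v-w:v+w+1,u-w:u+w+1]<th)
    m=cv2.morphologyEx(m,cv2.MORPH_OPEN,np.ones((5,5),np.uint8))
    M=cv2.moments(m,True);print(n,M["m00"],M["m10"]/M["m00"],M["m01"]/M["m00"]);return M["m10"]/M["m00"],M["m01"]/M["m00"]
kt=knob("top",234,274);ks=knob("scene",237,238)
K,e=tri(ray("top",*kt),ray("scene",*ks));print("knob",K,e,onz("top",*kt,.198),onz("scene",*ks,.198))
c=lambda x,y:(170+x/2.8-.3,115+y/2.8-.3)
nl,nr,fr=[onz("top",*c(*p),.030) for p in((100,568),(481,500),(398,44))]
print("board",nl,nr,fr,np.linalg.norm(nl-nr),np.linalg.norm(fr-nr))
ex=fr-nr;ey=nl-nr;y1=np.arctan2(ex[1],ex[0]);y2=np.arctan2(-ey[0],ey[1]);yaw=(405*y1+325*y2)/730;print("yaw",y1,y2,yaw)
a,b=onz("top",*c(105,300),.13),onz("top",*c(238,535),.13);print("bar",a,b,np.linalg.norm(a-b))
d=a-b;gy=np.arctan2(-d[0],d[1]);print("gate frame yaw",gy,"gate",yaw-gy)
for g in(yaw-1.22,gy):
    R=lambda t:np.array([[np.cos(t),-np.sin(t)],[np.sin(t),np.cos(t)]])
    H=K[:2]-R(g)@[-.022,-.165];print("hinge",H,"post_top",H+R(yaw)@[-.022,-.218],"tip pred",H+R(g)@[-.022,-.238])
for p in((352,145),(388,143),(413,272),(370,284)):print("post corner",onz("top",*c(*p),.104))
for p in((376,245),):print(onz("top",*c(*p),.104))
E
python3 m.py
```

```text
top 104.0 234.07692307692307 273.3269230769231
scene 85.0 236.96470588235294 238.5529411764706
knob [0.4768 0.0207 0.1937] [np.float64(0.0009092117032316702), np.float64(0.0009092117032316735)] [0.4768 0.0194 0.198 ] [0.4747 0.0212 0.198 ]
board [0.3756 0.0987 0.03  ] [ 0.4301 -0.2191  0.03  ] [ 0.8245 -0.1539  0.03  ] 0.3224405133639069 0.39982081503504324
yaw 0.1638400406816761 0.1696999172922763 0.16644888985762823
bar [0.5885 0.0848 0.13  ] [ 0.4082 -0.0197  0.13  ] 0.20839262715805892
gate frame yaw -1.0454674505013009 gate 1.211916340358929
hinge [0.6311 0.0832] post_top [ 0.6455 -0.1355] tip pred [ 0.4133 -0.0154]
hinge [0.6306 0.0844] post_top [ 0.645  -0.1342] tip pred [ 0.4136 -0.0159]
post corner [ 0.7177 -0.1098  0.104 ]
post corner [ 0.7193 -0.1391  0.104 ]
post corner [ 0.6135 -0.1581  0.104 ]
post corner [ 0.6038 -0.1235  0.104 ]
[ 0.6355 -0.1286  0.104 ]
```

```bash
cat >> h.py <<'E'
from scipy.spatial.transform import Rotation as Ro
YAW=.1665;H=np.array([.631,.0838])
def rot2(t):return np.array([[np.cos(t),-np.sin(t)],[np.sin(t),np.cos(t)]])
def knob(g,b):  # world knob centre for gate angle g and bar lift b
    u=.131*np.cos(b)-.075*np.sin(b);z=.105+.131*np.sin(b)+.075*np.cos(b)
    return np.r_[H+rot2(YAW-g)@[-.022,-.034-u],.018+z]
def plan(p,yaw):  # grasp point p, tool down, tool y towards world yaw
    o=readout.observe();q=o["ee_rot"];R=Ro.from_quat(np.r_[q[1:],q[0]])
    y=np.array([np.cos(yaw),np.sin(yaw),0]);z=np.array([0,0,-1.]);T=np.c_[np.cross(y,z),y,z]
    r=(R.inv()*Ro.from_matrix(T)).as_rotvec(degrees=True)/5
    s=R.inv().apply(np.array(p)+[0,0,.006]-o["position"])/.025
    print(np.round(np.r_[r,s],3))
def st():
    o=readout.observe();print(round(o["time_s"],2),"gp",np.round(o["position"]-[0,0,.006],4),"F",np.round(o["wrist_force"],2),"T",np.round(o["wrist_torque"],2),round(o["opening"]*85.4,1),round(o["grip_force"],1))
E
python3 -c "
from h import *
np.set_printoptions(suppress=True)
k=knob(1.22,0);print(k,knob(0,.12))
plan([.45,-.38,.30],YAW-1.22);plan([k[0],k[1],.30],YAW-1.22)"
```

```text
[0.47670899 0.02132372 0.198     ] [ 0.63500584 -0.072781    0.21314295]
[-0.02  -0.002 -2.79  13.221 -6.484 -2.017]
[ -0.02   -0.002  -2.79   18.591 -21.65   -1.991]
```

```bash
python3 -m handwheel '{"targets":[[[0,0,-1,13.2,-6.5,-2,60],[0,0,-2.8,13.2,-6.5,-2,60],[0,0,-2.8,13.2,-6.5,-2,60],[0,0,-2.8,13.2,-6.5,-2,60],[0,0,-2.8,13.2,-6.5,-2,60],[0,0,-2.8,13.2,-6.5,-2,60],[0,0,-2.8,13.2,-6.5,-2,60],[0,0,-2.8,15,-12,-2,60],[0,0,-2.8,17,-17,-2,60],[0,0,-2.8,18.6,-21.6,-2,60]]]}' 20; python3 -c "
from h import *
np.set_printoptions(suppress=True)
k=knob(1.22,0);plan([k[0],k[1],.27],YAW-1.22)"
```

```text
time_s: 0.93
position: [0.4209, -0.3093, 0.2993]
ee_rot: [-0.0, 0.966, 0.257, -0.0]
wrist_force: [0.1, -0.1, 0.2]
opening: 0.7
grip_force: 0.0
[ -0.008  -0.      0.022   8.499 -10.374   0.938]
```

```bash
python3 -m handwheel '{"targets":[[[0,0,0,8.5,-10.4,0.8,60],[0,0,0,8.5,-10.4,0.8,60],[0,0,0,8.5,-10.4,0.8,60],[0,0,0,8.5,-10.4,0.8,60],[0,0,0,8.5,-10.4,0.8,60],[0,0,0,8.5,-10.4,0.8,60],[0,0,0,8.5,-10.4,0.8,60],[0,0,0,8.5,-10.4,0.8,60],[0,0,0,8.5,-10.4,0.8,60],[0,0,0,8.5,-10.4,0.8,60]]]}'; python3 - <<'E'
from h import *
np.set_printoptions(suppress=True)
k=knob(1.22,0);plan(k,YAW-1.22)
c=viewer.calibration("wrist");im=viewer.snapshot("wrist");cv2.imwrite("pics/w0.png",im[:,:,::-1])
T=c["cam_to_world"];d=T[:3,:3].T@(k-T[:3,3]);th=np.arctan2(np.hypot(d[0],d[1]),d[2]);ph=np.arctan2(d[1],d[0])
print("knob px pred",c["cx"]+c["fx"]*th*np.cos(ph),c["cy"]+c["fy"]*th*np.sin(ph),"rad px",c["fx"]*.012/np.linalg.norm(d),c["fx"])
E
```

```text
time_s: 1.77
position: [0.4757, 0.0229, 0.2795]
ee_rot: [-0.0, 0.966, 0.259, -0.0]
wrist_force: [0.3, -0.6, 0.7]
opening: 0.702
grip_force: 0.0
[-0.004  0.003  0.088  0.005  0.075  3.019]
knob px pred 285.0813965927224 224.28606109520075 rad px 18.491231815837263 325.19226210127806
```

View pics/w0.png

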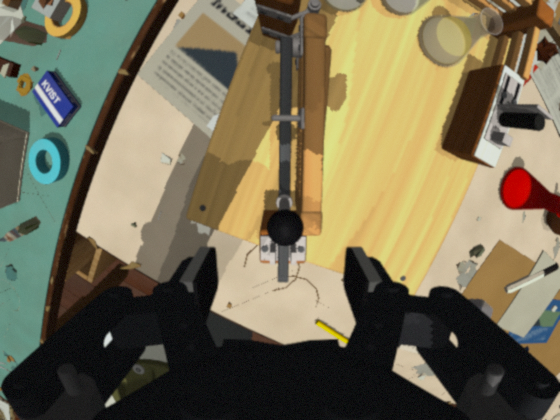

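The wrist view shows the knob at (285,228), with the bar below it and the hold-back under its end. The prediction was (285,224), so lateral alignment is within 1 mm. Next I descend and close in small stages, watching the force.

```bash
python3 -m handwheel '{"targets":[[[0,0,0.09,-0.06,0.06,1,50],[0,0,0.09,-0.06,0.06,2,45],[0,0,0.09,-0.06,0.06,2.6,40],[0,0,0.09,-0.06,0.06,3.0,38],[0,0,0.09,-0.06,0.06,3.0,34],[0,0,0.09,-0.06,0.06,3.0,31],[0,0,0.09,-0.06,0.06,3.0,30],[0,0,0.09,-0.06,0.06,3.0,29],[0,0,0.09,-0.06,0.06,3.0,28],[0,0,0.09,-0.06,0.06,3.0,28]]]}' 20; python3 -c "
from h import *
st();c=viewer.calibration('wrist');im=viewer.snapshot('wrist');cv2.imwrite('pics/w1.png',im[:,:,::-1])"
```

```text
time_s: 2.65
position: [0.4758, 0.0175, 0.2054]
ee_rot: [0.0, 0.968, 0.252, 0.001]
wrist_force: [0.2, 1.2, -0.0]
opening: 0.328
grip_force: 0.0
2.65 gp [0.4758 0.0175 0.1994] F [ 0.22  1.23 -0.02] T [-0.02 -0.    0.04] 28.0 0.0
```

View pics/w1.png

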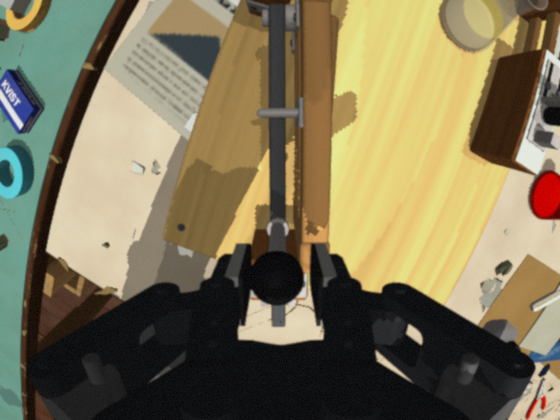

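The knob is at (276,277) and the pad midpoint at about column 280, so the tool sits about 2 mm too far towards the pen. I'll shift back and close in steps.

```bash
python3 -m handwheel '{"targets":[[[0,0,-0.15,0.03,-0.08,0,29],[0,0,-0.15,0.03,-0.08,0,29],[0,0,-0.15,0.03,-0.08,0,28],[0,0,-0.15,0.03,-0.08,0,27]]]}' 20; python3 -c "
from h import *
st();plan(knob(1.22,0),YAW-1.22)"; python3 -m handwheel '{"targets":[[[0,0,0,0,0,0,26],[0,0,0,0,0,0,26],[0,0,0,0,0,0,25.4],[0,0,0,0,0,0,25.4]]]}';python3 -c "
from h import *
st();plan(knob(1.22,0),YAW-1.22)"
```

```text
time_s: 3.03
position: [0.4751, 0.0197, 0.2047]
ee_rot: [0.0, 0.966, 0.259, -0.0]
wrist_force: [1.0, 1.2, -0.4]
opening: 0.319
grip_force: 0.0
3.03 gp [0.4751 0.0197 0.1987] F [ 1.03  1.16 -0.42] T [-0.   -0.01  0.05] 27.2 0.0
[ 0.002  0.001  0.072  0.09  -0.025  0.03 ]
time_s: 3.37
position: [0.4751, 0.0196, 0.2047]
ee_rot: [0.0, 0.966, 0.259, -0.0]
wrist_force: [-0.3, -1.0, 1.0]
opening: 0.302
grip_force: 0.0
3.37 gp [0.4751 0.0196 0.1987] F [-0.26 -0.95  1.03] T [ 0.04 -0.01  0.04] 25.8 0.0
[ 0.001  0.001  0.069  0.092 -0.029  0.028]
```

```bash
python3 -m handwheel '{"targets":[[[0,0,0,0,0,0,24.8],[0,0,0,0,0,0,24.8],[0,0,0,0,0,0,24.3],[0,0,0,0,0,0,24.3]]]}' 20;python3 -c "
from h import *
st()"; python3 -m handwheel '{"targets":[[[0,0,0,0,0,0,23.5],[0,0,0,0,0,0,23.5],[0,0,0,0,0,0,22],[0,0,0,0,0,0,20]]]}' 20;python3 -c "
from h import *
st()"
```

```text
time_s: 3.7
position: [0.4751, 0.0195, 0.2047]
ee_rot: [0.0, 0.966, 0.259, 0.0]
wrist_force: [0.1, -0.2, 0.1]
opening: 0.284
grip_force: 0.1
3.7 gp [0.4751 0.0195 0.1987] F [ 0.07 -0.23  0.11] T [-0.08 -0.01  0.  ] 24.3 0.1
time_s: 4.03
position: [0.4751, 0.0196, 0.2049]
ee_rot: [0.0, 0.966, 0.259, 0.0]
wrist_force: [0.3, 0.3, 1.1]
opening: 0.265
grip_force: 19.5
4.03 gp [0.4751 0.0196 0.1989] F [0.3  0.32 1.07] T [-0.02  0.04 -0.01] 22.6 19.5
```

```bash
python3 -m handwheel '{"targets":[[[0,0,0,0.09,0,-0.155,20],[0,0,0,0.19,0,-0.31,20],[0,0,0,0.28,0,-0.46,20],[0,0,0,0.38,0,-0.6,20],[0,0,0,0.43,0,-0.67,20],[0,0,0,0.43,0,-0.67,20],[0,0,0,0.43,0,-0.67,20]]]}' 40;python3 -c "
from h import *
st();[print(g,plan(knob(g,.13),YAW-g)) for g in(1.22,1.0,.8,.6,.4,.2,.15,.1)]"
```

```text
time_s: 4.62
position: [0.4844, 0.0252, 0.2214]
ee_rot: [-0.0, 0.966, 0.259, -0.0]
wrist_force: [1.5, -0.2, -3.9]
opening: 0.252
grip_force: 39.2
4.62 gp [0.4844 0.0252 0.2154] F [ 1.55 -0.15 -3.9 ] T [-0.07 -0.14  0.01] 21.5 39.2
[-0.002  0.002  0.075  0.091 -0.017  0.04 ]
1.22 None
[-3.000e-03  2.000e-03 -2.446e+00  3.900e-02  1.350e+00  4.000e-02]
1.0 None
[-3.000e-03  2.000e-03 -4.738e+00  2.510e-01  2.575e+00  4.000e-02]
0.8 None
[-3.000e-03  1.000e-03 -7.030e+00  7.030e-01  3.734e+00  3.900e-02]
0.6 None
[-3.000e-03  1.000e-03 -9.321e+00  1.376e+00  4.780e+00  3.900e-02]
0.4 None
[-3.0000e-03  1.0000e-03 -1.1613e+01  2.2430e+00  5.6720e+00  3.9000e-02]
0.2 None
[-3.0000e-03  1.0000e-03 -1.2186e+01  2.4870e+00  5.8660e+00  3.9000e-02]
0.15 None
[-3.0000e-03  1.0000e-03 -1.2759e+01  2.7400e+00  6.0480e+00  3.8000e-02]
0.1 None
```

```bash
sed -i 's/^YAW=.*/YAW=.1665;H=np.array([.6288,.0831])/' h.py; python3 -c "
from h import *
np.set_printoptions(suppress=True)
[plan(knob(g,.13),YAW-g) for g in np.linspace(1.22,.6,11)]"
```

```text
[-0.002  0.002  0.075  0.001 -0.037  0.04 ]
[-0.003  0.002 -0.635 -0.044  0.347  0.04 ]
[-0.003  0.002 -1.346 -0.065  0.733  0.04 ]
[-0.003  0.002 -2.056 -0.063  1.119  0.04 ]
[-0.003  0.002 -2.767 -0.036  1.504  0.04 ]
[-0.003  0.002 -3.477  0.014  1.887  0.04 ]
[-0.003  0.002 -4.188  0.088  2.266  0.04 ]
[-0.003  0.002 -4.898  0.185  2.639  0.04 ]
[-0.003  0.001 -5.609  0.305  3.006  0.04 ]
[-0.003  0.001 -6.319  0.448  3.365  0.039]
[-0.003  0.001 -7.03   0.613  3.714  0.039]
```

```bash
python3 -m handwheel '{"targets":[[[0,0,-0.63,-0.045,0.36,0,20],[0,0,-1.34,-0.065,0.74,0,20],[0,0,-2.05,-0.063,1.13,0,20],[0,0,-2.76,-0.035,1.51,0,20],[0,0,-3.47,0.015,1.89,0,20]]]}';python3 -c "
from h import *
np.set_printoptions(suppress=True)
st();[plan(knob(g,.13),YAW-g) for g in np.linspace(.91,.352,10)]"
```

```text
time_s: 5.03
position: [0.5078, -0.0161, 0.2211]
ee_rot: [-0.0, 0.915, 0.403, -0.001]
wrist_force: [-0.4, 1.7, -2.2]
opening: 0.251
grip_force: 39.4
5.03 gp [ 0.5078 -0.0161  0.2151] F [-0.4   1.7  -2.24] T [-0.02  0.18  0.06] 21.4 39.4
[-0.014  0.016  0.024  0.031 -0.002  0.029]
[-0.015  0.015 -0.687 -0.012  0.382  0.029]
[-0.015  0.015 -1.397 -0.032  0.768  0.028]
[-0.016  0.014 -2.108 -0.028  1.154  0.028]
[-0.016  0.014 -2.818  0.001  1.539  0.027]
[-0.017  0.013 -3.528  0.053  1.922  0.027]
[-0.017  0.013 -4.239  0.128  2.3    0.026]
[-0.018  0.012 -4.949  0.227  2.674  0.026]
[-0.018  0.012 -5.66   0.349  3.04   0.025]
[-0.018  0.011 -6.37   0.494  3.398  0.024]
```

```bash
python3 -m handwheel '{"targets":[[[0,0,-0.69,-0.02,0.38,0,20],[0,0,-1.4,-0.04,0.77,0,20],[0,0,-2.11,-0.04,1.15,0,20],[0,0,-2.82,-0.01,1.54,0,20],[0,0,-3.53,0.04,1.92,0,20],[0,0,-4.24,0.11,2.3,0,20],[0,0,-4.95,0.21,2.67,0,20],[0,0,-5.66,0.33,3.04,0,20],[0,0,-6.37,0.48,3.4,0,20],[0,0,-6.37,0.48,3.4,0,20]]]}';python3 -c "
from h import *
np.set_printoptions(suppress=True)
st();[plan(knob(g,.13),YAW-g) for g in (.352,.3,.25,.2,.17,.15,.1,.05,0)]
im=viewer.snapshot('top');cv2.imwrite('pics/t1.png',cv2.resize(im[110:260,170:350,::-1],None,fx=4,fy=4,interpolation=2))"
```

```text
time_s: 5.87
position: [0.5793, -0.0665, 0.2208]
ee_rot: [-0.0, 0.771, 0.637, -0.001]
wrist_force: [-2.2, -3.1, -0.5]
opening: 0.251
grip_force: 39.8
5.87 gp [ 0.5793 -0.0665  0.2148] F [-2.23 -3.08 -0.53] T [-0.73  0.45  0.22] 21.5 39.8
[-0.014  0.014 -0.035  0.081 -0.038  0.019]
[-0.015  0.013 -0.631  0.045  0.284  0.019]
[-0.015  0.013 -1.204  0.026  0.595  0.018]
[-0.015  0.012 -1.777  0.022  0.906  0.018]
[-0.016  0.012 -2.121  0.027  1.093  0.018]
[-0.016  0.012 -2.35   0.034  1.217  0.018]
[-0.016  0.012 -2.923  0.061  1.528  0.017]
[-0.016  0.011 -3.496  0.104  1.836  0.017]
[-0.017  0.011 -4.069  0.163  2.142  0.016]
```

View pics/t1.png

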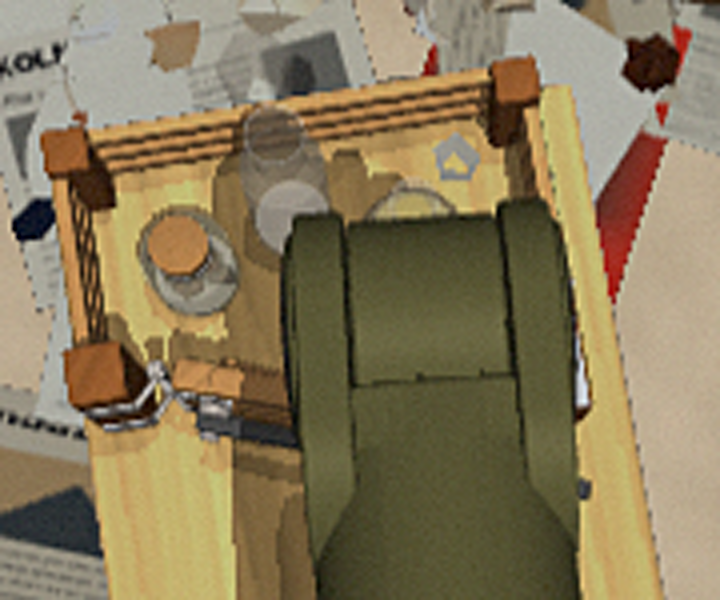

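The gate is following and all the glass stands. The bar is at about (250,430) in the crop, coming up to the catch. I'll approach in stages.

```bash
python3 -m handwheel '{"targets":[[[0,0,-0.6,-0.07,0.32,0,20],[0,0,-1.17,-0.09,0.63,0,20],[0,0,-1.74,-0.1,0.94,0,20],[0,0,-2.1,-0.1,1.13,0,20],[0,0,-2.32,-0.1,1.25,0,20],[0,0,-2.55,-0.09,1.36,0,20],[0,0,-2.55,-0.09,1.36,0,20],[0,0,-2.55,-0.09,1.36,0,20]]]}';python3 -c "
from h import *
np.set_printoptions(suppress=True)
st();[plan(knob(g,.13),YAW-g) for g in (.13,.11,.09,.07,.05,0)]"
```

```text
time_s: 6.58
position: [0.6118, -0.0734, 0.2216]
ee_rot: [0.0, 0.695, 0.719, -0.0]
wrist_force: [-1.5, -2.7, -1.9]
opening: 0.252
grip_force: 39.8
6.58 gp [ 0.6118 -0.0734  0.2156] F [-1.55 -2.74 -1.89] T [-0.67  0.19  0.16] 21.5 39.8
[-0.     0.008 -0.042  0.065  0.029  0.049]
[-0.     0.008 -0.271  0.049  0.152  0.049]
[-0.     0.008 -0.501  0.035  0.276  0.049]
[-0.001  0.008 -0.73   0.024  0.4    0.049]
[-0.001  0.008 -0.959  0.016  0.524  0.049]
[-0.001  0.008 -1.532  0.005  0.836  0.049]
```

```bash
cat > chk.py <<'E'
from h import *
import sys
o=readout.observe();q=o["ee_rot"];R=Ro.from_quat(np.r_[q[1:],q[0]])
f=R.inv().apply(o["wrist_force"]);p=o["position"];n=rot2(YAW).T@(p[:2]-H)
print(round(o["time_s"],2),"Ftool",np.round(f,2),"penxy mm",np.round(n*1e3,2),"z",round(p[2]*1e3-6,2),"grip",round(o["grip_force"],1))
lim=float(sys.argv[1]) if len(sys.argv)>1 else -99
sys.exit(f[1]<lim)
E
A(){ python3 chk.py -4.5; }
python3 -m handwheel '{"targets":[[[0,0,-0.12,-0.01,0.06,0,20],[0,0,-0.24,-0.015,0.12,0,20],[0,0,-0.24,-0.015,0.12,0,20]]]}' >/dev/null; A || exit
python3 -m handwheel '{"targets":[[[0,0,-0.073,-0.005,0.04,0,20],[0,0,-0.073,-0.005,0.04,0,20]]]}' >/dev/null; A || exit
python3 -m handwheel '{"targets":[[[0,0,-0.073,-0.005,0.04,0,20],[0,0,-0.073,-0.005,0.04,0,20]]]}' >/dev/null; A || exit
python3 -m handwheel '{"targets":[[[0,0,-0.073,-0.005,0.04,0,20],[0,0,-0.073,-0.005,0.04,0,20]]]}' >/dev/null; A || exit
python3 -m handwheel '{"targets":[[[0,0,-0.073,-0.005,0.04,0,20],[0,0,-0.073,-0.005,0.04,0,20]]]}' >/dev/null; A || exit
python3 -m handwheel '{"targets":[[[0,0,-0.073,-0.005,0.04,0,20],[0,0,-0.073,-0.005,0.04,0,20]]]}' >/dev/null; A || exit
```

```text
6.83 Ftool [-2.98 -1.95  0.43] penxy mm [ -39.48 -152.39] z 215.63 grip 39.8False
```

```bash
sed -i 's/sys.exit(.*/sys.exit(int(f[1]<lim))/' chk.py
A(){ python3 chk.py -5; }
python3 -m handwheel '{"targets":[[[0,0,-0.073,-0.004,0.04,0,20],[0,0,-0.073,-0.004,0.04,0,20]]]}' >/dev/null; A || exit
python3 -m handwheel '{"targets":[[[0,0,-0.073,-0.004,0.04,0,20],[0,0,-0.073,-0.004,0.04,0,20]]]}' >/dev/null; A || exit
python3 -m handwheel '{"targets":[[[0,0,-0.073,-0.004,0.04,0,20],[0,0,-0.073,-0.004,0.04,0,20]]]}' >/dev/null; A || exit
python3 -m handwheel '{"targets":[[[0,0,-0.073,-0.004,0.04,0,20],[0,0,-0.073,-0.004,0.04,0,20]]]}' >/dev/null; A || exit
python3 -m handwheel '{"targets":[[[0,0,-0.073,-0.004,0.04,0,20],[0,0,-0.073,-0.004,0.04,0,20]]]}' >/dev/null; A || exit
python3 -m handwheel '{"targets":[[[0,0,-0.073,-0.004,0.04,0,20],[0,0,-0.073,-0.004,0.04,0,20]]]}' >/dev/null; A || exit
```

```text
7.0 Ftool [-3.73 -1.69  0.41] penxy mm [ -38.5  -152.62] z 215.61 grip 39.8
7.17 Ftool [-3.   -1.    0.09] penxy mm [ -37.51 -152.89] z 215.57 grip 39.8
7.33 Ftool [-3.4  -1.39  0.09] penxy mm [ -36.54 -153.13] z 215.57 grip 39.8
7.5 Ftool [-3.81 -1.44 -0.72] penxy mm [ -35.52 -153.34] z 215.6 grip 39.9
7.67 Ftool [-5.18 -2.57  0.79] penxy mm [ -34.52 -153.56] z 215.6 grip 39.9
7.83 Ftool [-5.78 -1.98 -0.6 ] penxy mm [ -33.55 -153.74] z 215.63 grip 39.9
```

```bash

A(){ python3 chk.py -5; }
python3 -m handwheel '{"targets":[[[0,0,0,-0.03,0,0,20],[0,0,0,-0.06,0,0,20],[0,0,0,-0.06,0,0,20]]]}' >/dev/null; A || exit
python3 -m handwheel '{"targets":[[[0,0,-0.073,-0.01,0.04,0,20],[0,0,-0.073,-0.01,0.04,0,20]]]}' >/dev/null; A || exit
python3 -m handwheel '{"targets":[[[0,0,-0.073,-0.01,0.04,0,20],[0,0,-0.073,-0.01,0.04,0,20]]]}' >/dev/null; A || exit
python3 -m handwheel '{"targets":[[[0,0,-0.073,-0.01,0.04,0,20],[0,0,-0.073,-0.01,0.04,0,20]]]}' >/dev/null; A || exit
python3 -m handwheel '{"targets":[[[0,0,-0.073,-0.005,0.04,0,20],[0,0,-0.073,-0.005,0.04,0,20]]]}' >/dev/null; A || exit
python3 -m handwheel '{"targets":[[[0,0,-0.073,-0.005,0.04,0,20],[0,0,-0.073,-0.005,0.04,0,20]]]}' >/dev/null; A || exit
python3 -m handwheel '{"targets":[[[0,0,-0.073,-0.005,0.04,0,20],[0,0,-0.073,-0.005,0.04,0,20]]]}' >/dev/null; A || exit
```

```text
8.08 Ftool [-2.75  0.05  1.44] penxy mm [ -33.59 -154.08] z 215.28 grip 39.8
8.25 Ftool [-2.23 -1.44  1.82] penxy mm [ -32.71 -154.37] z 215.22 grip 39.8
8.42 Ftool [-1.67  0.33  2.22] penxy mm [ -31.7  -154.66] z 215.2 grip 39.7
8.58 Ftool [ 0.27 -0.78  2.77] penxy mm [ -30.69 -154.83] z 215.22 grip 39.7
8.75 Ftool [ 1.28 -1.44  3.01] penxy mm [ -29.72 -155.1 ] z 215.22 grip 39.6
8.92 Ftool [ 1.01 -0.36  4.55] penxy mm [ -28.73 -155.27] z 215.23 grip 39.6
9.08 Ftool [ 2.33 -0.02  4.68] penxy mm [ -27.74 -155.47] z 215.23 grip 39.5
```

```bash

A(){ python3 chk.py -4; }
python3 -m handwheel '{"targets":[[[0,0,-0.073,0.01,0.04,0,20],[0,0,-0.073,0.01,0.04,0,20]]]}' >/dev/null; A || exit
python3 -m handwheel '{"targets":[[[0,0,-0.073,0.01,0.04,0,20],[0,0,-0.073,0.01,0.04,0,20]]]}' >/dev/null; A || exit
python3 -m handwheel '{"targets":[[[0,0,-0.073,0.01,0.04,0,20],[0,0,-0.073,0.01,0.04,0,20]]]}' >/dev/null; A || exit
python3 -m handwheel '{"targets":[[[0,0,-0.073,0,0.04,0,20],[0,0,-0.073,0,0.04,0,20]]]}' >/dev/null; A || exit
python3 -m handwheel '{"targets":[[[0,0,-0.073,0,0.04,0,20],[0,0,-0.073,0,0.04,0,20]]]}' >/dev/null; A || exit
python3 -m handwheel '{"targets":[[[0,0,-0.073,0,0.04,0,20],[0,0,-0.073,0,0.04,0,20]]]}' >/dev/null; A || exit
python3 -m handwheel '{"targets":[[[0,0,-0.073,0,0.04,0,20],[0,0,-0.073,0,0.04,0,20]]]}' >/dev/null; A || exit
python3 -m handwheel '{"targets":[[[0,0,-0.073,0,0.04,0,20],[0,0,-0.073,0,0.04,0,20]]]}' >/dev/null; A || exit
```

```text
9.25 Ftool [ 2.43 -0.94  4.09] penxy mm [ -26.75 -155.59] z 215.32 grip 39.5
9.42 Ftool [ 2.35 -0.04  4.77] penxy mm [ -25.73 -155.65] z 215.47 grip 39.6
9.58 Ftool [ 0.51 -0.74  4.6 ] penxy mm [ -24.74 -155.75] z 215.53 grip 39.6
9.75 Ftool [ 1.52 -1.44  4.08] penxy mm [ -23.7  -155.84] z 215.58 grip 39.6
9.92 Ftool [ 0.53 -0.8   2.89] penxy mm [ -22.7  -155.99] z 215.61 grip 39.6
10.08 Ftool [-0.18 -1.31  3.35] penxy mm [ -21.69 -156.09] z 215.63 grip 39.7
10.25 Ftool [-0.25 -1.21  1.75] penxy mm [ -20.69 -156.18] z 215.66 grip 39.7
10.42 Ftool [-2.1  -1.4   1.57] penxy mm [ -19.72 -156.27] z 215.69 grip 39.7
```

```bash

A(){ python3 chk.py -3.5; }
python3 -m handwheel '{"targets":[[[0,0,-0.073,-0.01,0.04,0,20],[0,0,-0.073,-0.01,0.04,0,20]]]}' >/dev/null; A || exit
python3 -m handwheel '{"targets":[[[0,0,-0.073,-0.01,0.04,0,20],[0,0,-0.073,-0.01,0.04,0,20]]]}' >/dev/null; A || exit
python3 -m handwheel '{"targets":[[[0,0,-0.073,0,0.04,0,20],[0,0,-0.073,0,0.04,0,20]]]}' >/dev/null; A || exit
python3 -m handwheel '{"targets":[[[0,0,-0.073,0,0.04,0,20],[0,0,-0.073,0,0.04,0,20]]]}' >/dev/null; A || exit
python3 -m handwheel '{"targets":[[[0,0,-0.073,0,0.04,0,20],[0,0,-0.073,0,0.04,0,20]]]}' >/dev/null; A || exit
python3 -m handwheel '{"targets":[[[0,0,-0.073,0,0.04,0,20],[0,0,-0.073,0,0.04,0,20]]]}' >/dev/null; A || exit
python3 -m handwheel '{"targets":[[[0,0,-0.073,0,0.04,0,20],[0,0,-0.073,0,0.04,0,20]]]}' >/dev/null; A || exit
python3 -m handwheel '{"targets":[[[0,0,-0.073,0,0.04,0,20],[0,0,-0.073,0,0.04,0,20]]]}' >/dev/null; A || exit
```

```text
10.58 Ftool [-2.01 -2.36  0.73] penxy mm [ -18.79 -156.37] z 215.68 grip 39.8
10.75 Ftool [-2.13 -4.74 -0.03] penxy mm [ -18.33 -156.45] z 215.62 grip 39.9
```

```bash

A(){ python3 chk.py -13; }
python3 -m handwheel '{"targets":[[[0,0,0,0,0,0,20],[0,0,0,0,0,0,20]]]}' >/dev/null; A || exit
python3 -m handwheel '{"targets":[[[0,0,0,0,0,0,20]]]}' >/dev/null; A || exit
python3 -m handwheel '{"targets":[[[0,0,-0.035,0,0.02,0,20],[0,0,-0.035,0,0.02,0,20]]]}' >/dev/null; A || exit
python3 -m handwheel '{"targets":[[[0,0,0,0,0,0,20]]]}' >/dev/null; A || exit
python3 -m handwheel '{"targets":[[[0,0,-0.035,0,0.02,0,20],[0,0,-0.035,0,0.02,0,20]]]}' >/dev/null; A || exit
python3 -m handwheel '{"targets":[[[0,0,0,0,0,0,20]]]}' >/dev/null; A || exit
```

```text
10.92 Ftool [ 0.05 -4.01 -1.01] penxy mm [ -18.35 -156.47] z 215.58 grip 39.9
11.0 Ftool [-2.1  -4.64 -0.91] penxy mm [ -18.38 -156.53] z 215.6 grip 39.9
11.17 Ftool [-2.88 -5.64 -0.9 ] penxy mm [ -18.14 -156.5 ] z 215.58 grip 40.0
11.25 Ftool [-2.29 -5.29 -1.08] penxy mm [ -18.14 -156.49] z 215.61 grip 40.0
11.42 Ftool [-2.32 -7.46 -2.68] penxy mm [ -17.97 -156.53] z 215.57 grip 40.0
11.5 Ftool [-2.02 -7.39 -1.45] penxy mm [ -17.99 -156.54] z 215.54 grip 40.0
```

```bash

A(){ python3 chk.py -13; }
python3 -m handwheel '{"targets":[[[0,0,-0.02,0,0.02,0,20],[0,0,-0.02,0,0.02,0,20]]]}' >/dev/null; A || exit
python3 -m handwheel '{"targets":[[[0,0,-0.02,0,0.02,0,20],[0,0,-0.02,0,0.02,0,20]]]}' >/dev/null; A || exit
python3 -m handwheel '{"targets":[[[0,0,-0.02,0,0.02,0,20],[0,0,-0.02,0,0.02,0,20]]]}' >/dev/null; A || exit
python3 -m handwheel '{"targets":[[[0,0,0,0,0,0,20]]]}' >/dev/null; A || exit
python3 -m handwheel '{"targets":[[[0,0,0,0,0,0,20]]]}' >/dev/null; A || exit
```

```text
11.67 Ftool [-2.35 -7.48 -2.77] penxy mm [ -17.8  -156.52] z 215.56 grip 40.1
11.83 Ftool [-1.54 -8.57 -3.04] penxy mm [ -17.65 -156.55] z 215.52 grip 40.2
12.0 Ftool [-1.97 -9.82 -2.86] penxy mm [ -17.47 -156.56] z 215.53 grip 40.2
12.08 Ftool [ -1.81 -10.95  -3.17] penxy mm [ -17.44 -156.56] z 215.55 grip 40.2
12.17 Ftool [-1.61 -9.97 -3.77] penxy mm [ -17.5  -156.55] z 215.52 grip 40.2
```

```bash

A(){ python3 chk.py -14.5; }
python3 -m handwheel '{"targets":[[[0,0,-0.02,0,0.02,0,20],[0,0,-0.02,0,0.02,0,20]]]}' >/dev/null; A || exit
python3 -m handwheel '{"targets":[[[0,0,-0.02,0,0.015,0,20],[0,0,-0.02,0,0.015,0,20]]]}' >/dev/null; A || exit
python3 -m handwheel '{"targets":[[[0,0,0,0,0,0,20]]]}' >/dev/null; A || exit
python3 -m handwheel '{"targets":[[[0,0,0,0,0,0,20]]]}' >/dev/null; A || exit
python3 -m handwheel '{"targets":[[[0,0,0,0,0,0,20]]]}' >/dev/null; A || exit
```

```text
12.33 Ftool [ -1.01 -12.27  -3.86] penxy mm [ -17.3  -156.58] z 215.51 grip 40.3
12.5 Ftool [ -1.66 -12.31  -5.05] penxy mm [ -17.2  -156.61] z 215.49 grip 40.3
12.58 Ftool [ -2.25 -10.78  -3.79] penxy mm [ -17.19 -156.62] z 215.51 grip 40.3
12.67 Ftool [ -1.08 -11.66  -3.78] penxy mm [ -17.19 -156.58] z 215.53 grip 40.3
12.75 Ftool [ -1.77 -12.25  -3.44] penxy mm [ -17.19 -156.6 ] z 215.49 grip 40.3
```

```bash
sed -i 's/sys.exit(.*/sys.exit(int(f[1]<lim or f[2]<-10))/' chk.py
A(){ python3 chk.py -15; }
python3 -m handwheel '{"targets":[[[0,0,0,0,0.015,0,20],[0,0,0,0,0.015,0,20]]]}' >/dev/null; A || exit
python3 -m handwheel '{"targets":[[[0,0,0,0,0,0,20]]]}' >/dev/null; A || exit
python3 -m handwheel '{"targets":[[[0,0,0,-0.035,0,0.05,20],[0,0,0,-0.07,0,0.1,20],[0,0,0,-0.07,0,0.1,20]]]}' >/dev/null; A || exit
python3 -m handwheel '{"targets":[[[0,0,0,-0.035,0,0.05,20],[0,0,0,-0.07,0,0.1,20],[0,0,0,-0.07,0,0.1,20]]]}' >/dev/null; A || exit
python3 -m handwheel '{"targets":[[[0,0,0,-0.03,0,0.05,20],[0,0,0,-0.03,0,0.05,20]]]}' >/dev/null; A || exit
```

```text
12.92 Ftool [ -1.55 -12.28  -4.2 ] penxy mm [ -17.08 -156.64] z 215.48 grip 40.4
13.0 Ftool [ -2.09 -12.16  -6.03] penxy mm [ -17.1  -156.62] z 215.49 grip 40.4
13.25 Ftool [ -1.49 -12.97  -4.61] penxy mm [ -17.05 -158.55] z 212.86 grip 40.4
13.5 Ftool [ -1.3  -13.35  -5.01] penxy mm [ -17.   -160.36] z 210.39 grip 40.4
13.67 Ftool [ -1.19 -13.92  -4.83] penxy mm [ -16.98 -161.2 ] z 209.23 grip 40.4
```

```bash

A(){ python3 chk.py -16; }
python3 -m handwheel '{"targets":[[[0,0,0,-0.03,0,0.05,20],[0,0,0,-0.03,0,0.05,20]]]}' >/dev/null; A || exit
python3 -m handwheel '{"targets":[[[0,0,0,-0.03,0,0.05,20],[0,0,0,-0.03,0,0.05,20]]]}' >/dev/null; A || exit
python3 -m handwheel '{"targets":[[[0,0,0,-0.03,0,0.05,20],[0,0,0,-0.03,0,0.05,20]]]}' >/dev/null; A || exit
python3 -m handwheel '{"targets":[[[0,0,0,-0.03,0,0.05,20],[0,0,0,-0.03,0,0.05,20]]]}' >/dev/null; A || exit
python3 -m handwheel '{"targets":[[[0,0,0,-0.03,0,0.05,20],[0,0,0,-0.03,0,0.05,20]]]}' >/dev/null; A || exit
```

```text
13.83 Ftool [ -0.65 -13.21  -5.77] penxy mm [ -16.93 -161.96] z 208.03 grip 40.4
14.0 Ftool [ -1.32 -12.81  -5.06] penxy mm [ -16.92 -162.77] z 206.79 grip 40.4
14.17 Ftool [ -1.95 -13.17  -4.72] penxy mm [ -16.92 -163.59] z 205.54 grip 40.4
14.33 Ftool [ -2.16 -13.49  -5.73] penxy mm [ -16.89 -164.4 ] z 204.32 grip 40.4
14.5 Ftool [ -1.81 -13.1   -5.85] penxy mm [ -16.86 -165.06] z 203.11 grip 40.5
```

```bash

A(){ python3 chk.py -16; }
python3 -m handwheel '{"targets":[[[0,0,0,-0.03,0,0.05,20],[0,0,0,-0.03,0,0.05,20]]]}' >/dev/null; A || exit
python3 -m handwheel '{"targets":[[[0,0,0,-0.03,0,0.05,20],[0,0,0,-0.03,0,0.05,20]]]}' >/dev/null; A || exit
python3 -m handwheel '{"targets":[[[0,0,0,-0.03,0,0.04,20],[0,0,0,-0.03,0,0.04,20]]]}' >/dev/null; A || exit
python3 -m handwheel '{"targets":[[[0,0,0,-0.015,0,0.025,20],[0,0,0,-0.015,0,0.025,20]]]}' >/dev/null; A || exit
python3 -m handwheel '{"targets":[[[0,0,0,-0.01,0,0.02,20],[0,0,0,-0.01,0,0.02,20]]]}' >/dev/null; A || exit
```

```text
14.67 Ftool [ -2.56 -13.84  -5.51] penxy mm [ -16.84 -165.86] z 201.82 grip 40.5
14.83 Ftool [ -1.81 -13.57  -6.01] penxy mm [ -16.81 -166.57] z 200.64 grip 40.5
15.0 Ftool [ -2.59 -13.77  -6.36] penxy mm [ -16.79 -167.18] z 199.63 grip 40.5
15.17 Ftool [ -1.12 -13.94  -5.88] penxy mm [ -16.78 -167.52] z 199.03 grip 40.5
15.33 Ftool [ -1.85 -14.53  -6.98] penxy mm [ -16.7  -167.53] z 199.01 grip 40.7
```

```bash

A(){ python3 chk.py -16; }
python3 -m handwheel '{"targets":[[[0,0,0,0,-0.04,0,20],[0,0,0,0,-0.04,0,20]]]}' >/dev/null; A
python3 -m handwheel '{"targets":[[[0,0,0,0,-0.04,0,20],[0,0,0,0,-0.04,0,20]]]}' >/dev/null; A
python3 -m handwheel '{"targets":[[[0,0,0.05,0,-0.04,0,20],[0,0,0.05,0,-0.04,0,20],[0,0,0.05,0,-0.04,0,20]]]}' >/dev/null; A
```

```text
15.5 Ftool [ -1.16 -11.92  -6.47] penxy mm [ -17.07 -167.5 ] z 199.03 grip 40.4
15.67 Ftool [-1.69 -9.06 -6.04] penxy mm [ -17.28 -167.49] z 199.1 grip 40.3
15.92 Ftool [-2.32 -6.8  -3.76] penxy mm [ -17.41 -167.48] z 199.09 grip 40.2
```

```bash

A(){ python3 chk.py -16; }
python3 -m handwheel '{"targets":[[[0,0,0.05,0,-0.04,0,20],[0,0,0.05,0,-0.04,0,20]]]}' >/dev/null; A
python3 -m handwheel '{"targets":[[[0,0,0.05,0,-0.04,0,20],[0,0,0.05,0,-0.04,0,20],[0,0,0.05,0,-0.04,0,20]]]}' >/dev/null; A
```

```text
16.08 Ftool [-3.71 -4.44 -3.12] penxy mm [ -17.47 -167.45] z 199.11 grip 40.1
16.33 Ftool [-3.9  -0.83 -3.57] penxy mm [ -17.58 -167.43] z 199.13 grip 40.1
```

```bash
python3 -m handwheel '{"targets":[[[0,0,0,0,0,0,24],[0,0,0,0,0,0,28],[0,0,0,0,0,0,34],[0,0,0,0,0,0,40],[0,0,0,0,0,0,46],[0,0,0,0,0,0,50],[0,0,0,0,0,-0.5,50],[0,0,0,0,0,-1.5,50],[0,0,0,0,0,-3,50],[0,0,0,0,0,-4,50]]]}'
python3 -c "
from h import *
st();im=viewer.snapshot('wrist');cv2.imwrite('pics/w2.png',im[:,:,::-1])"
```

```text
time_s: 17.17
position: [0.6385, -0.0843, 0.3081]
ee_rot: [0.001, 0.634, 0.773, 0.001]
wrist_force: [1.1, 0.2, 1.3]
opening: 0.585
grip_force: 0.0
17.17 gp [ 0.6385 -0.0843  0.3021] F [1.07 0.21 1.34] T [ 0.01 -0.09 -0.04] 50.0 0.0
```

View pics/w2.png

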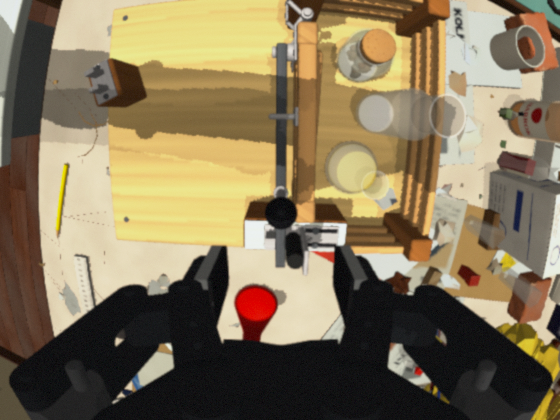

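The gate is shut and the bar runs between the lip and the black buffer at (295,248). The knob is at (281,212), and all three vessels stand. One enlarged crop to check the bar is down.

```bash
python3 - <<'E'
from h import *
im=cv2.imread("pics/w2.png");cv2.imwrite("pics/w2c.png",cv2.resize(im[180:280,230:360],None,fx=5,fy=5,interpolation=2))
c=viewer.calibration("wrist");T=c["cam_to_world"]
G=np.array([-.01755,-.1674])
for b,k in((0,np.r_[H+rot2(YAW)@G,.1985]),(.06,np.r_[H+rot2(YAW)@(G+[0,.0047]),.2062])):
    d=T[:3,:3].T@(k-T[:3,3]);th=np.arctan2(np.hypot(d[0],d[1]),d[2]);ph=np.arctan2(d[1],d[0])
    print(b,c["cx"]+c["fx"]*th*np.cos(ph),c["cy"]+c["fy"]*th*np.sin(ph))
E
```

```text
0 276.3924169238293 211.17705876371915
0.06 276.5547274329152 207.93040475087773
```

View pics/w2c.png

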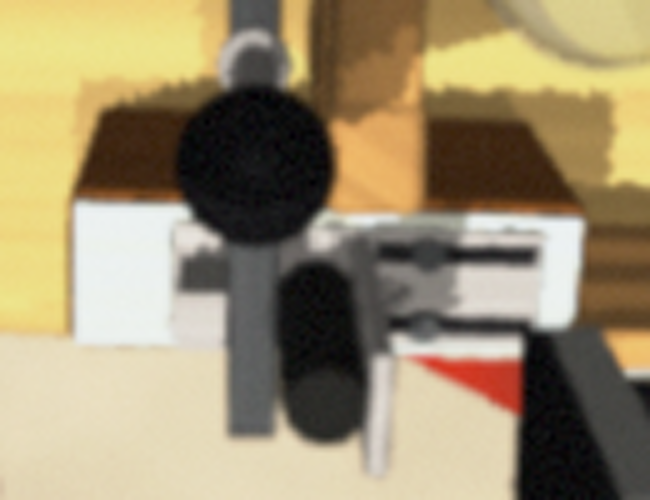

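The lip at crop (205,270) sits flush against the bar's left side and the buffer is on its right. The bar also stayed put once unloaded at stop height. Handing in.

```bash
python3 -c "
from plant import job
print(job.job_done())"
```

```text
the job is handed in; nothing more can be done
None
```

The job is handed in, with no verdict returned: the gate is shut, the bar sits at its level stop between lip and buffer (an estimated 7–8 N on the buffer, about 9–10 N at the peak), all three vessels stand, and the gripper is clear.

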